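# Turn the swivel hook home and hang the tubing clamp

## Task

On the small white-footed stand, push the swivel hook round until its arm meets the red stop and points out over the stand's foot, and seat it with a firm but gentle push of about 11 N against the stop, held for half a second, never as much as 18 N. Only then pick up the blue tubing clamp by its orange tab and hang it by its eye on the hook's arm, setting it down gently, so that it hangs free with the hook still facing home. Leave the glassware and bottles where they are.

Things in the scene. Friction and masses are not known exactly. Their poses are not given: they have to be found in the camera images.
- stand: Fixed bench stand carrying collar and hook. Origin on the bench under the rod; z up. White foot plate 160 x 120 x 12 mm, from x = -120 to +40 mm: mostly on the -x side, where the hook must face. Rod 12 mm thick; black collar 32 mm wide at 160-172 mm height with the hard red stop (8 x 10 mm, to 196 mm height, 20-28 mm from the axis, on the stand's -y side of the arm's home place).
- hook_arm (a point): Middle of the hook's arm, 50 mm from the rod's axis, 190 mm high; its -x axis points outward along the arm. Level steel bar 8 mm thick, free from 14 to 80 mm from the axis; an upturned tip at 80-88 mm rises 18 mm above the bar's centreline. The arm swivels with a yellow turret (28 mm wide, to 201 mm height, steel cap 205 mm) about the rod.
- swivel (a point): Turning axis of the hook, on the rod's axis 190 mm high; axes as the stand's. The arm starts 55 to 130 degrees clockwise (from above) of home: push it home anticlockwise, from its clockwise side. About 2 N at 50 mm from the axis turns it; it stays where left. Home is where the rigid stop halts it, up to 8 degrees either side of the stand's -x axis: the stop's place is not reported, feel for it.
- clamp: Tubing clamp standing upright, 118 mm high, 0.12-0.25 kg. Origin: centre of its underside, z up. Blue body 30 (x) x 44 (y) x 34 mm, brass screw on +x. Above it a steel frame 14 mm thick (x), 32 mm wide (y), with a window (the eye) open along x: 16 mm wide, 34 to 76 mm high, V roof. On top an orange tab 14 x 30 (y) x 26 mm, 92-118 mm high, gripped across its 30 mm. Hangs either way round.
- eye (a point): Apex of the upside-down V roof of the clamp's eye, 81 mm above its underside; axes as the clamp's. Hung, it lies about 4 mm above the centreline of the hook's arm, the arm passing through along the clamp's x.
- dropper_red: Amber dropper bottle with red cap, 34 mm wide, 66 mm high, origin under its centre; to be left alone.
- dropper_black: Amber dropper bottle with black cap, 34 mm wide, 66 mm high, origin under its centre; to be left alone.
- beaker: Empty glass beaker, 68 mm wide, 75 mm high, origin under its centre; to be left alone.
- flask: Stoppered conical flask, 72 mm wide, 124 mm high, origin under its centre; to be left alone.
- wash_bottle: White wash bottle with red cap, 68 mm wide, 157 mm high plus bent spout to 205 mm, origin under its centre; to be left alone.
- reagent: Amber reagent bottle, 80 mm wide, 130 mm high, origin under its centre; to be left alone.

How it is judged:
By the outcome, as a careful person would: the job done as asked, in the order asked, and still so for the second after the job is handed in, with the robot touching nothing.
It also fails if it takes over 72 s, if anything falls off the work surface, if the arm or the gripper's body presses on something with over 40 N, if the wrist force passes 120 N, or if a joint passes its speed limit or range.

## Robot

A 6-joint arm with a two-finger parallel gripper is mounted at the origin on the work surface. World frame = base frame: x ahead of the robot, y to its left, z up, the work surface at z = 0. Lengths are in m, angles in degrees, forces in N, time in s.
With the tool pointing down it reaches from about 0.325 to 0.775 m from the base axis. Payload 5.5 kg.
Tool frame: the origin (TCP) lies at the centre of the arm's flange, where the gripper is bolted on; the fingertips stand 182 mm ahead of it and the grasp point (between the pads) lies 163 mm ahead of it; z points along the fingers, y is the line along which they close (so a half turn about z gives the same grasp; the last joint's range is limited). The gripper opens to 88 mm and grips with 3 to 60 N. Pads are 20 mm wide; open, the fingers measure 115 mm over their backs; the gripper's body (75 mm by 178 mm) begins 61 mm behind the grasp point.
Start: joints at [72.955, 5.22, 70.514, -0, 104.267, -3.249], TCP at [0.143, 0.583, 0.405] pointing down, gripper open.
Joint ranges: [-164.24, 164.24], [-49.07, 125.15], [9.68, 141.18], [-86.29, 266.29], [3.28, 154.24], [-151.56, 151.56]. Speed limits (degrees/s): [147.25, 147.25, 172.46, 180, 180, 180].

## Interface

Orientations are given as [roll, pitch, yaw] about the fixed x, y, z axes, in that order (R = Rz(yaw) Ry(pitch) Rx(roll)).
In Python, from station import r gives the robot as it stands. The module is installed in compiled form; this text tells all that it offers. Calls block until the motion is done:
- r.reach(position, orientation): joint-space move of the TCP to a pose.
- r.servo_line(position, rotation=None, speed=0.15): straight line of the TCP; rotation=None keeps the orientation; speed is the mean speed in m/s.
- r.move_joints(angles): joint-space move.
- r.let_go() and r.grab(squeeze=None): open the fingers fully, or close them until they stop; squeeze is the grip in N (None keeps the last).
- r.wait(seconds).
- r.inverse_kinematics(position, orientation): joint angles nearest the present ones, or None.
- r.sense(): the state.
- r.snapshot(name): name is "scene" or "top" or "wrist"; returns a dict with "frame" (420x560x3 uint8, red, green, blue), "fx", "fy", "cx", "cy" (pixels), "R" (3x3) and "t" (3): a world point X has camera coordinates R X + t. Camera axes: x right, y down, z forward; pixel columns grow to the right and rows downward; lengths in m; the calibration is good to about 2 mm. A picture is of the moment at which its call begins. There is no depth.
A pose or a line that the arm cannot do raises r.IKError and nothing moves.
- r.hand_in(): hands the job in; it is judged then, once.
The state is a dict: "clock": time; "joints": joint angles; "joint_vel": joint speeds; "joint_torque": joint torques, N m; "tcp_pos": TCP position; "orientation": TCP orientation; "contact_force": force on the tool from outside, world axes, zero at the start; "torque": the same for the moment, N m; "opening": finger opening in m; "gripper_force": force on a finger pad.
Only numpy, scipy, OpenCV 4.12 (cv2) and the standard library are available. Lean on these libraries where they do the work, as an engineer would, in place of code of your own. Each camera call takes 0.05 s, during which the arm holds its last target. There are 200 camera calls.

## Working session

There is one attempt and no reset: what is moved stays moved. The work goes in short steps, each a Python script; the robot and the scene stay as the last script left them, time stands still between calls to the robot, and variables do not carry over. Pictures are saved under pics/ and viewed, at most 10 in all, crops included, and the job is handed in when it is done.

```bash
mkdir -p pics; cat > h.py <<'E'
from station import r
import numpy as np, cv2
def snap(n,f):
    s=r.snapshot(n); cv2.imwrite('pics/'+f,cv2.cvtColor(s['frame'],cv2.COLOR_RGB2BGR)); np.savez('pics/'+f+'.npz',**s); return s
def load(f): return np.load('pics/'+f+'.npz')
def onplane(s,u,v,z):
    R=np.array(s['R']);t=np.array(s['t']); c=-R.T@t; d=R.T@np.array([(u-s['cx'])/s['fx'],(v-s['cy'])/s['fy'],1]); return c+d*(z-c[2])/d[2]
def proj(s,X):
    p=np.array(s['R'])@np.array(X)+s['t']; return np.array([s['fx']*p[0]/p[2]+s['cx'],s['fy']*p[1]/p[2]+s['cy']])
def tri(obs):
    A=[];b=[]
    for s,u,v in obs:
        R=np.array(s['R']);t=np.array(s['t']);c=-R.T@t;d=R.T@np.array([(u-s['cx'])/s['fx'],(v-s['cy'])/s['fy'],1]);d/=np.linalg.norm(d);P=np.eye(3)-np.outer(d,d);A.append(P);b.append(P@c)
    x=np.linalg.lstsq(np.vstack(A),np.hstack(b),rcond=None)[0]; return x
E
python3 - <<'E'
from h import *
for n in("scene","top"):
    s=snap(n,n+'1.png'); print(n,-np.array(s['R']).T@s['t'],s['fx'])
print(r.sense())
E
```

```text
scene [ 1.30045139 -0.08927312  0.78786963] 452.8261529410878
top [0.47543103 0.02474716 1.44248867] 456.7297940585298
{'clock': 0.1, 'joints': array([ 7.29548292e+01,  5.25899965e+00,  7.05745281e+01,  5.14412271e-04,
        1.04266346e+02, -3.24907261e+00]), 'joint_vel': array([ 0.01492734,  0.00193719, -0.17745331,  0.02494516, -0.1593562 ,
        0.00167663]), 'joint_torque': array([ 1.69426356e-03, -4.47857273e+01, -4.07571995e+01,  7.00232852e-02,
        2.84729234e-02, -1.37897164e-04]), 'tcp_pos': array([0.14310088, 0.58274171, 0.40362198]), 'orientation': array([-1.79900315e+02, -6.15848748e-03,  1.66204023e+02]), 'contact_force': array([0.79888431, 0.74844096, 0.52876364]), 'torque': array([-0.04209725,  0.02167029,  0.00024806]), 'gripper_force': 0.0, 'opening': 0.08781678345735494}
```

View pics/scene1.png

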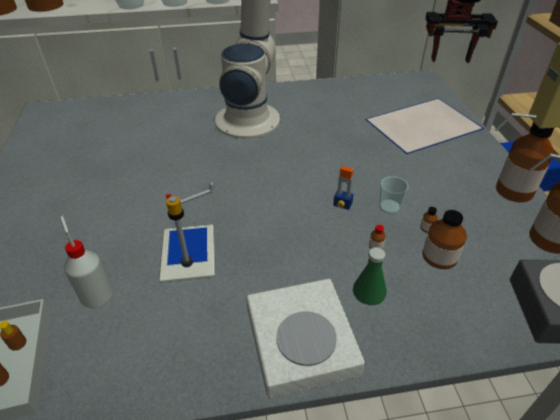

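View pics/top1.png

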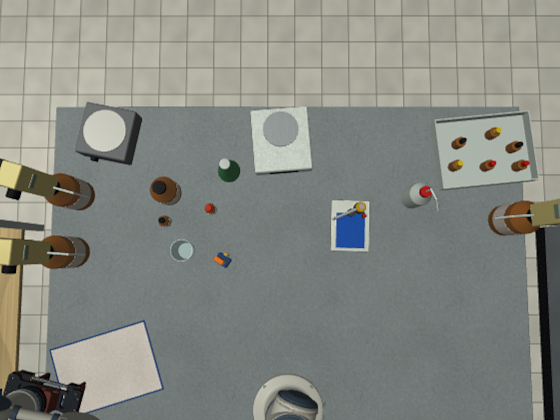

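The scene view shows the stand at about (187,255), with the turret at (174,205) and the arm tip at (211,187). The clamp is at (344,190). In the top view the stand's foot is around (350,226), the turret at (360,208), the arm points left to about (335,217), and the clamp is at (223,260). I'll zoom in on these.

```bash
python3 - <<'E'
import cv2,numpy as np
T=cv2.imread('pics/top1.png');S=cv2.imread('pics/scene1.png')
def c(I,u,v,w,h,k): return cv2.resize(I[v:v+h,u:u+w],None,fx=k,fy=k,interpolation=cv2.INTER_CUBIC)
# tiles 400x300
m=np.vstack([np.hstack([c(T,320,195,80,60,5),c(T,195,235,80,60,5)]),np.hstack([c(S,140,175,100,75,4)[:300],c(S,300,155,100,75,4)])])
cv2.imwrite('pics/m1.png',m)
E
```

```text
(no output)
```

View pics/m1.png

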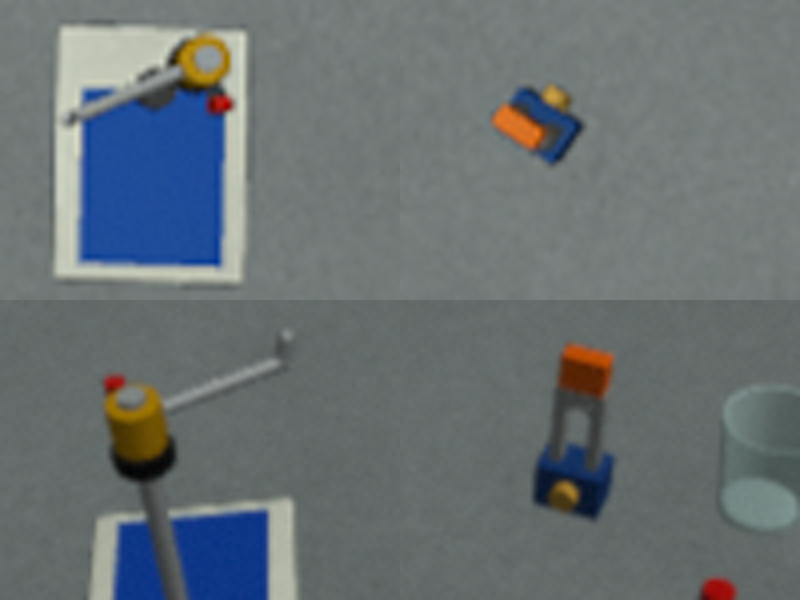

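```bash
python3 - <<'E'
from h import *
T=load('top1.png');S=load('scene1.png')
P=[onplane(T,u,v,.012)[:2] for u,v in[(332,200),(369.4,201.4),(368.6,251.6),(330.8,250.2)]]
print(np.round(P,4)); 
for a,b in((0,1),(1,2),(2,3),(3,0)):print(np.linalg.norm(P[a]-P[b]))
P=np.array(P);d=(P[2]+P[3]-P[0]-P[1]);d/=np.linalg.norm(d);print('foot dir',np.degrees(np.arctan2(d[1],d[0])),'axis est',(P.mean(0)-d*.04))
f=lambda X:np.round(X,4)
print('cap',f(onplane(T,361.4,206.8,.205)),f(onplane(S,173,199.5,.205)),tri([(T,361.4,206.8),(S,173,199.5)]))
print('tip',f(onplane(T,334,218.6,.208)),f(onplane(S,211.75,183,.208)))
print('stop',f(onplane(T,364,215.6,.196)),f(onplane(S,168.75,195.75,.196)))
print('tab',f(onplane(T,218.8,260.4,.118)),'scr',f(onplane(T,226.4,254.4,.017)),'scr S',f(onplane(S,341,203.5,.017)))
for u,v in((568,345),(613,352)):print('tab S',f(onplane(S,300+(u-400)/4,155+(v-300)/4,.118)))
for n,u,v,z in(('beaker',181,250,.07),('dred',210,209,.066),('flask',228,170,.05),('wash',416,196,.07),('spout',437,206,.2)):print(n,f(onplane(T,u,v,z)))
E
```

```text
[[ 0.6442 -0.139 ]
 [ 0.6398 -0.2567]
 [ 0.4822 -0.2517]
 [ 0.4865 -0.1338]]
0.11779070260919436
0.15770074469752512
0.11797435357603103
0.15782183431135374
foot dir 178.13965267344145 axis est [ 0.60315047 -0.19656377]
cap [ 0.6028 -0.1967  0.205 ] [ 0.6096 -0.1984  0.205 ] [ 0.6034004  -0.19851931  0.19963954]
tip [ 0.5704 -0.1215  0.208 ] [ 0.5747 -0.1212  0.208 ]
stop [ 0.5795 -0.2051  0.196 ] [ 0.586  -0.2086  0.196 ]
tab [0.4562 0.2016 0.118 ] scr [0.4733 0.1916 0.017 ] scr S [0.4735 0.19   0.017 ]
tab S [0.45   0.1901 0.118 ]
tab S [0.4613 0.2152 0.118 ]
beaker [0.4865 0.3217 0.07  ]
dred [0.6104 0.2369 0.066 ]
flask [0.7329 0.1853 0.05  ]
wash [ 0.6495 -0.3864  0.07  ]
spout [ 0.6055 -0.4041  0.2   ]
```

```bash
cat > push.py <<'E'
from h import *
AX=np.array([.604,-.197]); ZT=.360
def pose(th,z=ZT,off=.014,rad=.05):
    t=np.radians(th);u=np.array([np.cos(t),np.sin(t)]);n=np.array([u[1],-u[0]])
    return [*(AX+rad*u+off*n),z],[180,0,th-90]
def F(k=4):
    f=[]
    for _ in range(k): f.append(r.sense()['contact_force']); r.wait(.02)
    return np.mean(f,0)
E
python3 - <<'E'
from push import *
r.grab(20)
r.reach(*pose(78,.45)); r.servo_line(pose(78)[0],speed=.12); r.wait(.2)
b=F(); print('bias',b,r.sense()['clock'],r.sense()['opening'])
np.save('bias.npy',b)
for th in range(86,160,8):
    p,o=pose(th); r.servo_line(p,o,speed=.05)
    f=F(2)-b; print(th,np.round(f,2),round(r.sense()['clock'],2))
    if np.hypot(*f[:2])>7: break
print(r.sense()['tcp_pos'],pose(th)[0])
snap('top','top2.png');snap('wrist','w2.png')
E
```

```text
bias [-0.19179674  0.0557396  -0.19356211] 5.6917 0.0009523615075059172
86 [-0.28 -0.28  0.29] 6.02
94 [0.56 0.05 0.75] 6.34
102 [ 0.35 -0.16  0.08] 6.67
110 [ 0.08 -0.52  0.37] 6.99
118 [-0.48  0.41  0.11] 7.32
126 [0.58 0.25 0.02] 7.64
134 [ 0.12 -0.29  0.06] 7.97
142 [ 0.28 -0.    0.45] 8.29
150 [ 0.15 -0.28  0.49] 8.62
158 [0.12 0.03 0.62] 8.94
[ 0.56302515 -0.16529035  0.35995825] [np.float64(0.5628852995794834), np.float64(-0.1652890963652694), 0.36]
```

```bash
python3 - <<'E'
import cv2,numpy as np
T=cv2.imread('pics/top2.png');W=cv2.imread('pics/w2.png')
a=cv2.resize(T[185:260,310:400],(360,300),interpolation=cv2.INTER_CUBIC)
a=np.vstack([a,np.zeros((30,360,3),np.uint8)])
cv2.imwrite('pics/m2.png',np.hstack([a,cv2.resize(W,(440,330))]))
E
```

```text
(no output)
```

View pics/m2.png

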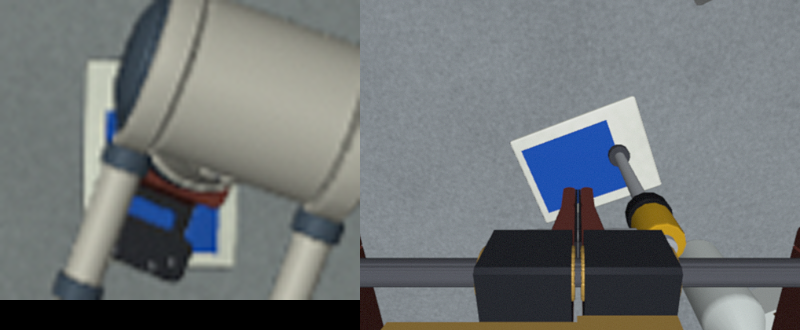

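The wrist view shows the turret at (655,225). The arm isn't on the camera-top side of the fingers, so it has been pushed ahead of them and is hidden by the gripper block. I'll carry on in finer steps.

```bash
python3 - <<'E'
from push import *
b=np.load('bias.npy')
th=158;
def pf(th,k=3):
    t=np.radians(th);n=np.array([np.sin(t),-np.cos(t)]);f=F(k)-b;return f[:2]@n,f[:2]@[np.cos(t),np.sin(t)],f[2]
while th<192:
    th+=1.0 if th>=164 else 2
    p,o=pose(th); r.servo_line(p,o,speed=.03)
    q=pf(th,3); print(th,np.round(q,1),end=' ')
    if q[0]>3.5: break
print(r.sense()['clock'],th)
E
```

```text
160 [ 1.3 -0.1  0.5] 162 [ 1.4 -0.7 -0.3] 164 [ 1.5 -0.1  0.5] 165.0 [ 2.1 -0.1 -0.4] 166.0 [ 1.6 -0.4  0.3] 167.0 [ 1.6 -0.5 -0.3] 168.0 [ 1.2  0.  -0.1] 169.0 [2.1 0.7 0.5] 170.0 [1.8 0.7 0. ] 171.0 [1.7 0.9 0.1] 172.0 [1.7 0.8 0.5] 173.0 [ 1.6  1.4 -0. ] 174.0 [1.8 1.1 0.4] 175.0 [2.1 1.2 0.1] 176.0 [1.5 1.6 0.5] 177.0 [1.8 1.1 0.4] 178.0 [1.9 1.4 0. ] 179.0 [2.  1.2 0.1] 180.0 [1.4 1.3 0.7] 181.0 [ 1.7  0.9 -0.1] 182.0 [2.  1.9 0.6] 183.0 [5.1 1.3 0.6] 15.6417 183.0
```

```bash
python3 - <<'E'
from push import *
b=np.load('bias.npy'); th=183.
t=np.radians(th);n=np.array([np.sin(t),-np.cos(t)])
p,o=pose(th); p=np.array(p)
d=0
def q(k): f=F(k)-b; return f[:2]@n
for i in range(25):
    f=q(4); print(round(d*1e3,2),round(f,1),end='; ')
    if f>=10.4: break
    d+=.0003 if f<8 else .00012
    p2=p.copy();p2[:2]-=d*n; r.servo_line(p2.tolist(),o,speed=.01)
hold=[q(3) for _ in range(13)]; print('\nhold',np.round(hold,1),r.sense()['clock'])
np.save('d.npy',d)
E
```

```text
0.0 5.2; 0.3 5.9; 0.6 6.3; 0.9 7.5; 1.2 8.3; 1.32 8.4; 1.44 8.4; 1.56 9.4; 1.68 9.5; 1.8 10.1; 1.92 10.1; 2.04 10.4; 
hold [10.7 10.1 10.6 10.2 10.6 10.1 10.6 10.  10.3 10.2 10.9 10.6 10.3] 19.8417
```

```bash
python3 - <<'E'
from push import *
b=np.load('bias.npy'); th=183.
t=np.radians(th);n=np.array([np.sin(t),-np.cos(t)])
p,o=pose(th); p=np.array(p); d=float(np.load('d.npy'))
def go(d,z=0,s=.01): p2=p.copy();p2[:2]-=d*n;p2[2]+=z; r.servo_line(p2.tolist(),o,speed=s)
def q(k): f=F(k)-b; return f[:2]@n
for i in range(8):
    f=q(4)
    if f>10.9: break
    d+=.00012; go(d)
print('d',d,'hold',np.round([q(3) for _ in range(12)],1), r.sense()['tcp_pos'])
go(d-.03,s=.04); go(d-.03,.1,.15)
r.let_go()
yaw=154; c=np.array([.456,.2015])
# wrist cam unknown offset; look from above the clamp at a height
r.reach([*c,.40],[180,0,yaw])
print(r.sense()['clock'])
snap('wrist','w3.png');snap('top','top3.png');snap('scene','scene3.png')
T=cv2.imread('pics/top3.png');S=cv2.imread('pics/scene3.png');W=cv2.imread('pics/w3.png')
k=lambda I,u,v,w,h,s:cv2.resize(I[v:v+h,u:u+w],(w*s,h*s),interpolation=cv2.INTER_CUBIC)
m=np.hstack([np.vstack([k(T,320,195,60,50,6),k(S,140,180,60,50,6)]),np.vstack([cv2.resize(W,(440,330)),np.zeros((270,440,3),np.uint8)])])
cv2.imwrite('pics/m3.png',m)
E
```

```text
d 0.0021600000000000005 hold [10.8 10.5 11.  11.1 10.7 10.5 11.  10.8 11.3 11.1 10.9 10.8] [ 0.55348455 -0.18615401  0.35994496]
25.325
```

View pics/m3.png

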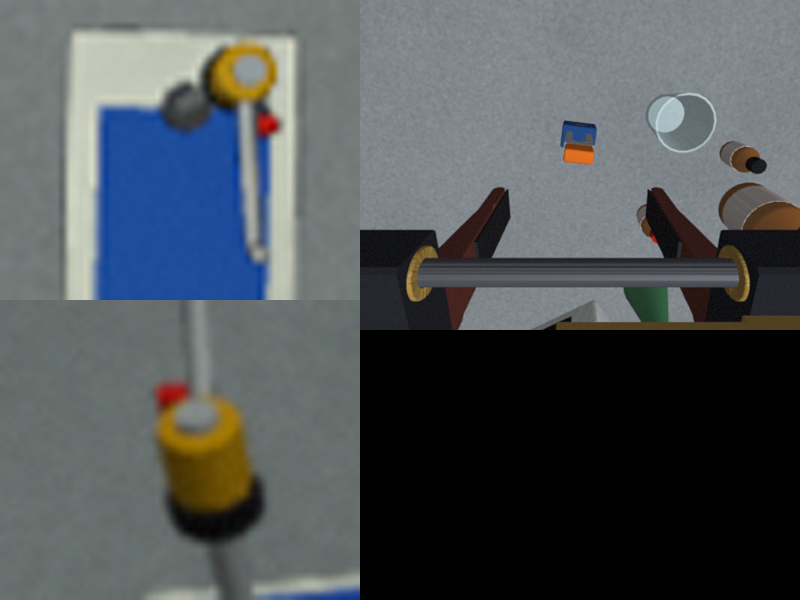

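The pushing is done: held at about 10.9 N. In the top view (tile pixels) the arm now runs from the cap at (248,70) to the tip at (258,253), resting on the red stop. The wrist view shows the clamp tab at about (579,153) in the tile. I'll take an enlarged crop of the clamp and compute positions.

```bash
python3 - <<'E'
from h import *
T=load('top3.png');W=load('w3.png');S=load('scene1.png')
a=onplane(T,361.3,206.7,.205);b=onplane(T,363,237.2,.208);print(a,b,np.degrees(np.arctan2(*(b-a)[1::-1]))%360,np.linalg.norm((b-a)[:2]))
I=cv2.imread('pics/w3.png');print(-W['R'].T@W['t'])
# orange segmentation
hsv=cv2.cvtColor(I,cv2.COLOR_BGR2HSV);m=cv2.inRange(hsv,(4,150,120),(18,255,255));m[:,:200]=0;m[:160]=0;m[230:]=0;m[:,360:]=0
ys,xs=np.nonzero(m);print(xs.min(),xs.max(),ys.min(),ys.max(),cv2.minAreaRect(np.c_[xs,ys].astype(np.float32)))
cv2.imwrite('pics/m4.png',cv2.resize(I[140:220,240:320],(600,600),interpolation=cv2.INTER_CUBIC))
for c,yaw in(((.456,.2015),64),):
  t=np.radians(yaw);y=np.array([np.cos(t),np.sin(t)]);x=np.array([y[1],-y[0]])
  for z in(.118,.092):
    for i,j in((7,15),(7,-15),(-7,-15),(-7,15)):
      print(z,i,j,np.round(proj(W,[*(np.array(c)+x*i/1e3+y*j/1e3),z]),1),np.round(proj(load('top1.png'),[*(np.array(c)+x*i/1e3+y*j/1e3),z]),1))
E
```

```text
[ 0.60310162 -0.19644059  0.205     ] [ 0.52001027 -0.19928388  0.208     ] 181.9598301185168 0.08313998177806158
[0.38339529 0.23556958 0.3790187 ]
259 297 184 208 ((278.36175537109375, 195.4249267578125), (37.389198303222656, 23.076147079467773), 6.709836959838867)
0.118 7 15 [297.9 209.4] [215.3 256. ]
0.118 7 -15 [259.3 209.4] [224.6 260.6]
0.118 -7 -15 [259.  192.1] [222.4 265. ]
0.118 -7 15 [298.1 192. ] [213.1 260.4]
0.092 7 15 [296.1 199.7] [216.5 256. ]
0.092 7 -15 [260.7 199.7] [225.6 260.4]
0.092 -7 -15 [260.5 183.7] [223.5 264.7]
0.092 -7 15 [296.4 183.6] [214.4 260.2]
```

View pics/m4.png

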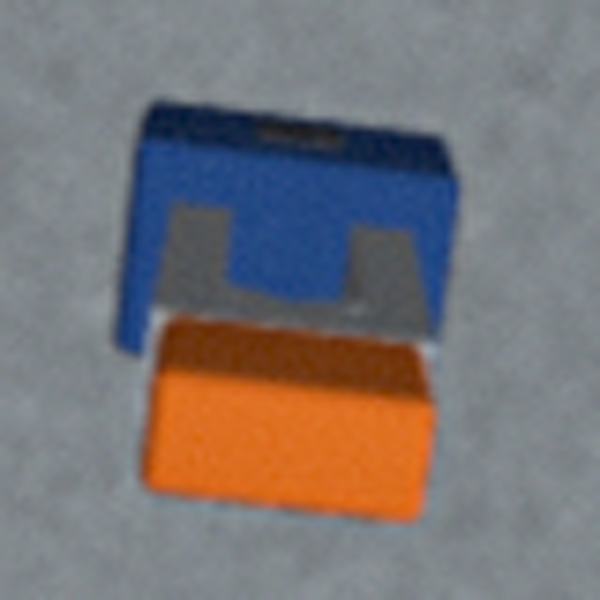

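The enlarged crop shows the tab's top face with corners at crop pixels (155,372), (436,402), (418,520) and (143,490), close to the prediction and turned a few degrees.

```bash
python3 - <<'E'
from push import *
W=load('w3.png')
P=np.array([onplane(W,240+u/7.5,140+v/7.5,.118)[:2] for u,v in((155,372),(436,402),(418,520),(143,490))])
c=P.mean(0);y=P[1]+P[2]-P[0]-P[3];ya=np.degrees(np.arctan2(y[1],y[0]));print(c,ya,[np.linalg.norm(P[i]-P[i-1]) for i in range(4)])
if ya<0: ya+=180
assert np.hypot(*(c-[.456,.2015]))<.008 and 50<ya<80
yaw=ya+90
r.reach([*c,.36],[180,0,yaw]); r.servo_line([*c,.277],speed=.12)
r.wait(.1);b=F();r.grab(25);s=r.sense();print('grip',s['opening'],s['gripper_force'],F()-b,s['clock'])
r.servo_line([*c,.44],speed=.12);r.wait(.2)
s=r.sense();print(s['opening'],F()-b,s['clock'],s['joints'])
np.save('yaw.npy',yaw)
print(r.inverse_kinematics([.55,-.198,.42],[180,0,2]),r.inverse_kinematics([.45,-.198,.42],[180,0,2]))
E
```

```text
[0.45502741 0.20185023] 57.471521892293495 [np.float64(0.012711299066147425), np.float64(0.02887665069612016), np.float64(0.012826600746747812), np.float64(0.028653712564626146)]
grip 0.029988655875118543 24.990412294864655 [-0.21339052  0.51367881 -0.69856404] 27.6917
0.030044445783513764 [ 0.16308884  0.22157714 -3.03489843] 29.4667 [ 2.00036006e+01 -9.89181801e+00  8.16774348e+01  6.30240507e-04
  1.08268891e+02 -3.74657813e+01]
[-2.31333071e+01  3.03119692e+00  7.12464700e+01 -2.54444375e-14
  1.05722333e+02  6.48666929e+01] [-2.77150718e+01 -1.12486565e+01  8.48515541e+01 -2.54444375e-14
  1.06397102e+02  6.02849282e+01]
```

```bash
cat >> push.py <<'E'
HA=182.; ux=np.array([np.cos(np.radians(HA)),np.sin(np.radians(HA))]); A0=np.array([.6035,-.197])
def hp(rad,base,lat=0.):   # lat toward +y
    return [*(A0+rad*ux+np.array([0,lat])),.277+base]
E
python3 - <<'E'
from push import *
r.reach(hp(.16,.160),[180,0,2]); r.servo_line(hp(.112,.142),speed=.08); r.wait(.2)
s=r.sense();print(s['tcp_pos'],s['orientation'],s['opening'],s['clock'],s['contact_force'])
snap('scene','s5.png');snap('wrist','w5.png');snap('top','t5.png')
S=cv2.imread('pics/s5.png');W=cv2.imread('pics/w5.png')
q=load('s5.png'); print([np.round(proj(q,[*(A0+d*ux),z]),1) for d,z in((0,.205),(.084,.208),(.112,.142+.081),(.112,.26))])
cv2.imwrite('pics/m5.png',np.hstack([cv2.resize(S[140:240,140:240],(400,400),interpolation=cv2.INTER_CUBIC),cv2.resize(W,(400,300))[:,:] if 0 else cv2.copyMakeBorder(cv2.resize(W,(400,300)),0,100,0,0,0)]))
E
```

```text
[ 0.49123919 -0.20096566  0.4195418 ] [ 1.79973873e+02 -4.12775447e-02  1.98044754e+00] 0.029643423560038202 32.025 [ 0.56863388  0.27998567 -2.57872823]
[array([173.8, 197.4]), array([172.7, 170.5]), array([171.2, 156.9]), array([168.1, 142.2])]
```

View pics/m5.png

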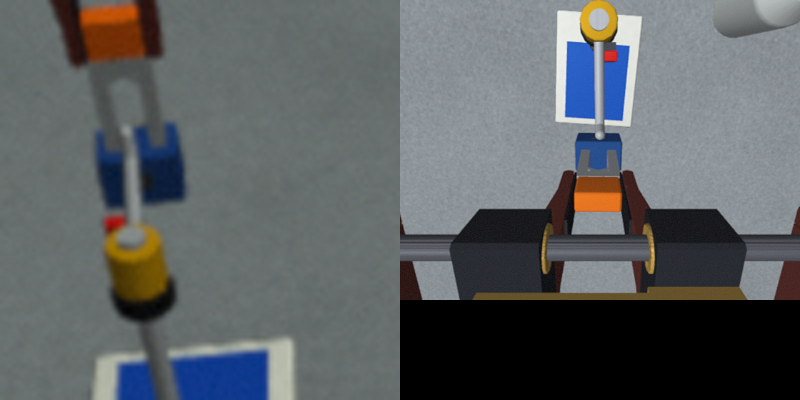

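The wrist view has the arm tip at (600,133) and the clamp tab at (598,195). The scene view has the tip at (126,130) inside the eye's width. Both suggest the arm is about 1.5 mm further to -y, so I'll shift the clamp by that much, thread it on and lower it.

```bash
python3 - <<'E'
from push import *
L=-.0015
b=F(6);ok=True
r.servo_line(hp(.112,.142,L),speed=.05)
for rad in(.100,.092,.084,.076,.068,.060,.052):
    r.servo_line(hp(rad,.142,L),speed=.05); f=F(3)-b; print(rad,np.round(f,1),end=' ')
    if np.linalg.norm(f)>3: ok=False;break
print()
base=.142
if ok:
    while base>.106:
        base-=.004 if base>.119 else .001
        r.servo_line(hp(.052,base,L),speed=.03 if base>.118 else .015); f=F(3)-b; print(round(base,4),np.round(f,1),end=' ')
        if f[2]>1.0 or np.linalg.norm(f)>3: break
print(r.sense()['clock'],r.sense()['opening']);np.save('b.npy',b);snap('scene','s6.png');snap('wrist','w6.png')
S=cv2.imread('pics/s6.png');W=cv2.imread('pics/w6.png')
cv2.imwrite('pics/m6.png',np.hstack([cv2.resize(S[140:240,140:240],(400,400),interpolation=cv2.INTER_CUBIC),cv2.copyMakeBorder(cv2.resize(W,(400,300)),0,100,0,0,0)]))
E
```

```text
0.1 [-0.3  0.  -0.1] 0.092 [-0.1  0.9 -0.1] 0.084 [-0.2  0.7  0.6] 0.076 [-0.1  0.   0.5] 0.068 [ 0.   0.2 -0.1] 0.06 [-0.4  0.  -0.4] 0.052 [ 0.1  0.6 -0.3] 
0.138 [-0.3  0.3  0.3] 0.134 [-0.3  0.7  0.1] 0.13 [0.4 0.4 0.5] 0.126 [-0.1 -0.1  0.3] 0.122 [0.1 0.9 0.3] 0.118 [0.6 0.5 0.5] 0.117 [-0.3  0.5  0.3] 0.116 [-0.7  0.4  0. ] 0.115 [-0.3  0.5 -0.5] 0.114 [0.2 1.  0.1] 0.113 [ 0.1 -0.2  0.6] 0.112 [-0.9  1.1  3.8] 39.05 0.029704575904982815
```

View pics/m6.png

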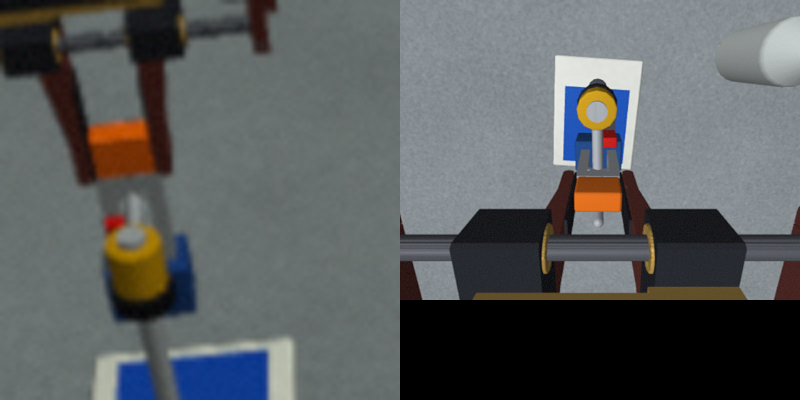

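The eye is seated on the arm at base height 0.112, with the arm passing through to its tip at (599,222) in the wrist view. The weight has transferred, so I'll release.

```bash
python3 - <<'E'
from push import *
r.let_go(); r.wait(.2); p=hp(.052,.112,-.0015)
p[2]+=.10; r.servo_line(p,speed=.08); r.reach([.45,.05,.48],[180,0,2]); r.wait(1)
s=r.sense();print(s['clock'],s['contact_force'])
snap('scene','s7.png');snap('top','t7.png')
S=cv2.imread('pics/s7.png');T=cv2.imread('pics/t7.png')
k=lambda I,u,v,w,h:cv2.resize(I[v:v+h,u:u+w],(400,400),interpolation=cv2.INTER_CUBIC)
cv2.imwrite('pics/m7.png',np.hstack([k(S,130,150,100,100),k(T,315,190,70,70)]))
E
```

```text
43.8083 [ 0.16479762  0.00038457 -0.06117406]
```

View pics/m7.png

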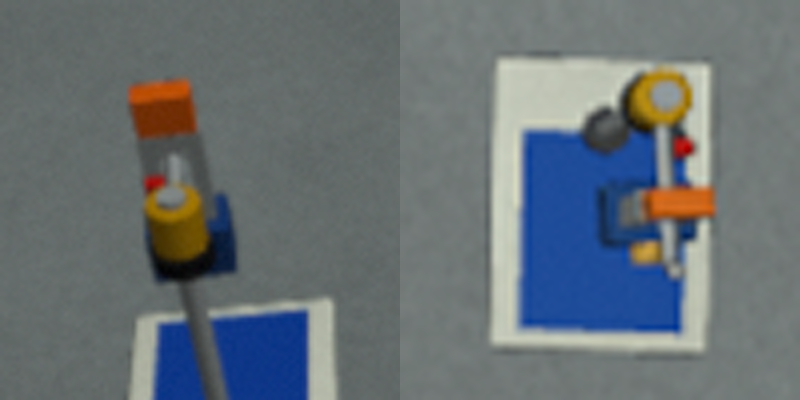

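The clamp hangs upright at mid-arm. The arm still rests against the red stop at (683,147), with its tip at (675,270), and the robot is clear.

```bash
python3 -c "
from station import r
r.wait(1);print(r.hand_in())"
```

```text
the job is handed in; nothing more can be done
None
```

The hook was seated against the stop at about 11 N for over half a second, then the clamp was hung by its eye on the arm, hanging free in the last picture with the hook still home, and the job was handed in at about 45 s.

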